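# Half-light exposure on the core-shed lamp box

## Task

Take the reference plate with the straight bar handle out of the wooden rack, slide it edgewise all the way down into the slot of the grey lamp box and let go of it. Then slide the box's sprung shutter by its upright tab to half open, never letting it run fully open, and finish while still holding it still at half travel with the gripper's fingers. Leave the two plates with round knobs in the rack.

Things in the scene. Friction and masses are not known exactly. Their poses are not given: they have to be found in the camera images.
- plate_grip (a point): Reference plate to use: aluminium, 5 mm thick (its x), 50 wide (y), 90 tall (z), 0.08 to 0.17 kg; on its top edge a black straight bar handle 14 thick (x), 50 wide (y), 30 tall. This point: the handle's centre, 105 mm above the plate's foot. Starts upright in one of the rack's slots, turned like the rack (x along the row), foot 10 mm above the table, leaning at most 5 degrees.
- plate_foot (a point): Centre of the bottom edge of the reference plate, 105 mm below plate_grip; axes as plate_grip (z up along the plate).
- knob_a_grip (a point): One of two other plates, to be left alone: same blade, but its handle is an upright round knob 24 mm across and 30 mm tall; this point is the knob's centre. It stands in another slot of the rack.
- knob_b_grip (a point): The other round-knob plate, the same as knob_a; also to be left alone.
- rack: Fixed wooden block 210 (x) by 80 (y) by 45 mm tall with three open slots in a row along its x, 75 mm apart, the middle one at its centre. Each slot is 8 (x) by 55 (y) and 35 mm deep with a 3 mm bevelled mouth. Origin: centre of its underside, on the table; z up. Which plate is in which slot changes.
- stand: Grey lamp box, fixed, 190 (x) by 220 (y) by 60 mm tall. Origin: centre of its underside on the table, z up. On top: 56 mm square glass window at x -30, y -40 under the shutter; two rails along y, 10 mm high, at x -71 and +12; the plate slot at x +60, y -40; a loose roll of tape 48 mm across, 18 high, at about x +58, y +75.
- slot_mouth (a point): Centre of the mouth of the lamp box's plate slot, level with the box's top, 60 mm above the table. The slot is 8 mm (x) by 55 mm (y), 35 mm deep, straight down, with a 3 mm bevelled mouth; axes as the lamp box.
- slot_floor (a point): Centre of the floor of the plate slot, 35 mm below its mouth; a plate fully home stands on it, its bar handle's centre 130 mm above the table.
- tab (a point): Centre of the shutter's upright steel tab, 14 mm thick along y (the sliding direction), 34 wide along x, standing 40 mm free above the flat shutter blade; centre 86, top 106 mm above the table. Axes as the lamp box; moves with the shutter. Can be pinched from above, fingers closing along y.
- shutter (a joint): How far the shutter has slid, m: 0 closed (its spring shuts it when let go) to 0.060 fully open; half is 0.030. Opens along the lamp box's +y. Spring force 4.5 N closed, 9 N at half, 13.5 N fully open, plus 0.5 N rubbing. Three black lines on the rail nearest the robot mark closed, half, full; a white pointer at the foot of the tab, in line with its middle, shows against them.
There are look-alikes about, which are no part of the job. Leave any turquoise or yellow look-alike of the part that bears plate_grip alone.

How it is judged:
By the outcome, as a careful person would: the job done as asked, in the order asked, and still so for the second after the job is handed in, while the arm keeps its last pose, push and grip.
It also fails if it takes over 51 s, if anything falls off the work surface, if the arm or the gripper's body presses on something with over 40 N, if the wrist force passes 120 N, or if a joint passes its speed limit or range.

## Robot

A 6-joint arm with a two-finger parallel gripper is mounted at the origin on the work surface. World frame = base frame: x ahead of the robot, y to its left, z up, the work surface at z = 0. Lengths are in mm, angles in rad, forces in N, time in s.
With the tool pointing down it reaches from about 250 to 725 mm from the base axis. Payload 9.7 kg.
Tool frame: the origin (TCP) lies on the centre line of the jaws, within the pads' length; the fingertips stand 14 mm ahead of it and the grasp point (between the pads) lies 5 mm behind it; z points along the fingers, y is the line along which they close (so a half turn about z gives the same grasp; the last joint's range is limited). The gripper opens to 85 mm and grips with 20 to 120 N. Pads are 22 mm wide; open, the fingers measure 114 mm over their backs; the gripper's body (76 mm by 85 mm) begins 54 mm behind the grasp point. The pads swing forward as they close: fully open they stand 13 mm farther back than shut.
Start: joints at [-1.176, 0.087, 0.176, 1.66, 0, 1.571], TCP at [211.54, -507.689, 245.284] pointing down, gripper open.
Joint ranges: [-3.13, 3.13], [-0.85, 1.81], [-1.15, 1.24], [-2.2, 2.28], [-1.44, 1.52], [-3.14, 3.14]. Speed limits (rad/s): [2.22, 2.22, 2.57, 3.14, 3.14, 3.14].

## Interface

Orientations are given as a unit quaternion [w, x, y, z].
In Python, from rig import * gives the robot as it stands.
- The arm moves only by the tool apply_moves, never from a script. Its argument "increments" is one flat list of numbers, 5 for each row, row after row: the shift along the tool's x, y, z in units of 40 mm (1.0 is 40 mm), then the turn about the tool's z in units of 5 degrees (1.0 is 5 degrees), then the finger opening in mm, from 0 to 85.4. In form: [dx, dy, dz, spin, fingers, dx, dy, dz, spin, fingers, ...]. A call has 1 to 5 rows; each row shifts and turns the commanded pose from where the row before left it, along the tool's axes as they then stand; what a row does not reach is not made up. A row lasts 1/12 s, in which the tool goes at most 41.7 mm and 7.16 degrees, less where a joint would pass 70% of its speed; a pose out of reach is approached as far as the arm can. A call is refused whole if a number of a shift passes 1 or a number of a turn 1, either way. A call with a gripper value outside its range is refused whole. The fingers move at their own pace and stop on an object; "squeeze" is the grip in N (left out, the last holds). Time passes only in rows, so rows that do not move let the fingers close. It gives the time, the measured TCP pose, the force, the opening and the grip force at its end, in the units of the state.
- read_state(): the state, without advancing time (a new reading comes with each control period).
- snapshot(name): name is "scene" or "side" or "wrist"; returns a dict with "pixels" (480x640x3 uint8, blue, green, red), "range_z" (480x640 float32, mm along the optical axis (not along the pixel's ray), 0 where there is no reading), "fovy" (degrees; the focal length in pixels is half the picture's height over the tangent of half this angle, whatever the lens; pixels are square), "cx", "cy" (the principal point, pixels), "rvec" (rotation vector, rad) and "tvec" (3), from world to camera coordinates, as OpenCV has them. Camera axes: x right, y down, z forward; pixel columns grow to the right and rows downward; lengths in mm; the calibration is good to about 2 mm. A picture is of the moment at which its call begins.
- job_done(): hands the job in; it is judged then, once.
The state is a dict: "time": time; "joints": joint angles; "joint_velocities": joint speeds; "tau": joint torques, N m; "tool_pos": TCP position; "eef_rot": TCP orientation; "wrist_force": force on the tool from outside, world axes, zero at the start; "torque": the same for the moment, N m; "width": finger opening in mm; "grasp_force": force on a finger pad.
Only numpy, scipy, OpenCV 4.12 (cv2) and the standard library are available. Lean on these libraries where they do the work, as an engineer would, in place of code of your own. Each camera call takes 0.05 s, during which the arm holds its last target. There are 200 camera calls.

## Working session

There is one attempt and no reset: what is moved stays moved. The work goes in short steps, Python scripts to look and compute and a tool call to move; the robot and the scene stay as the last step left them, time stands still between calls to the robot, and variables do not carry over. Pictures are saved under pics/ and viewed, at most 10 in all, crops included, and the job is handed in when it is done.

Besides the shell and the picture viewer there is one more tool, called by a JSON object that holds its "op" and its "data". apply_moves: Moves the arm, as the interface text tells. Its arguments: {"type":"object","properties":{"increments":{"type":"array","items":{"type":"number"}},"squeeze":{"type":"number"}},"required":["increments"]}

```bash
mkdir -p pics
cat > h.py <<'E'
from rig import *
import numpy as np, cv2
def snap(n):
    s=snapshot(n); np.savez(f'{n}.npz',**s); return s
def load(n): return dict(np.load(f'{n}.npz'))
def cam(s):
    f=240/np.tan(np.radians(float(s['fovy']))/2); R=cv2.Rodrigues(np.array(s['rvec'],float))[0]
    return f,R,np.array(s['tvec'],float).ravel()
def px(s,u,v,z=None,world_z=None):
    f,R,t=cam(s); d=np.array([(u-float(s['cx']))/f,(v-float(s['cy']))/f,1.])
    if world_z is not None:
        c=-R.T@t; w=R.T@d; return c+w*(world_z-c[2])/w[2]
    if z is None: z=float(s['range_z'][int(v),int(u)])
    return R.T@(d*z-t)
def cloud(s):
    f,R,t=cam(s); v,u=np.mgrid[:480,:640]; z=s['range_z']
    P=np.stack([(u-float(s['cx']))/f*z,(v-float(s['cy']))/f*z,z],-1)-t
    P=P@R; P[z<=0]=np.nan; return P
def proj(s,p):
    f,R,t=cam(s); q=R@np.array(p,float)+t; return f*q[0]/q[2]+float(s['cx']),f*q[1]/q[2]+float(s['cy'])
E
python3 - <<'E'
from h import *
for n in("scene","side"):
    s=snap(n); cv2.imwrite(f'pics/{n}0.png',s['pixels']); f,R,t=cam(s); print(n,f,-R.T@t)
st=read_state(); print(st)
E
```

```text
scene 488.75653426892603 [1099.92441441  110.64905604  620.76439774]
side 562.1873032168195 [288.99844983 736.90626754 866.65803036]
{'time': 0.1, 'joints': array([-1.17601469e+00,  8.73908756e-02,  1.75184853e-01,  1.65976253e+00,
        5.72684705e-06,  1.57076681e+00]), 'joint_velocities': array([ 0.00087242, -0.00156247,  0.00242163,  0.00162076,  0.00071301,
       -0.00013817]), 'tau': array([ 7.48447255e-04, -5.21562624e+01,  4.65651977e+01,  1.59188843e-02,
       -4.76190871e-05,  1.09718928e-05]), 'tool_pos': array([ 211.46429584, -507.52383309,  244.64710966]), 'eef_rot': array([-5.75296731e-04,  9.80578543e-01,  1.96125922e-01, -1.12127560e-04]), 'wrist_force': array([-0.31033439,  0.27286344,  0.81914687]), 'torque': array([ 0.03270949, -0.0131536 ,  0.03087397]), 'grasp_force': 0.0, 'width': 85.27642031117594}
```

View pics/scene0.png

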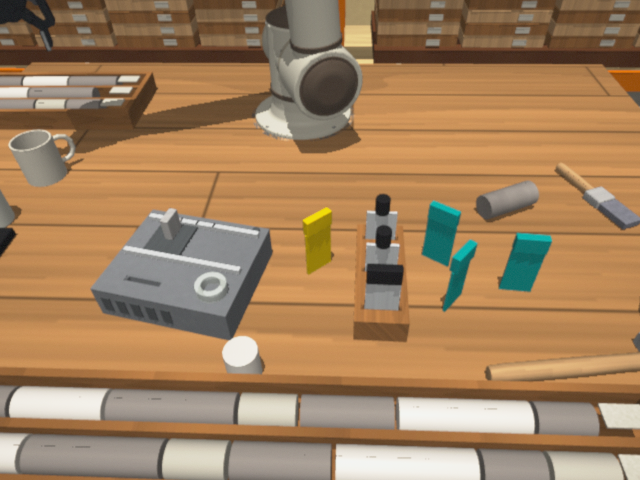

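View pics/side0.png

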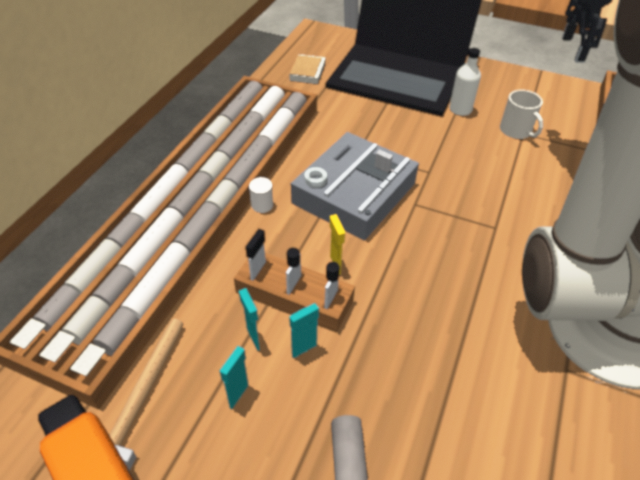

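The scene view shows the bar plate in the rack slot nearest the camera (bar at about (385,274)), with the knobs at (384,237) and (383,205). The lamp box's plate slot is at about (142,281), the tab at (170,222) and the tape at (211,286).

Run:
```python
from h import *
s=load('scene');P=cloud(s)
def rect(m,n):
    q=P[m][:,:2].astype(np.float32); r=cv2.minAreaRect(q); print(n,len(q),r,'z',np.median(P[m][:,2]))
u=np.arange(640)[None,:]+0*np.arange(480)[:,None]; v=np.arange(480)[:,None]+0*u
roi=(u>85)&(u<285)&(v>200)&(v<345)
top=roi&(abs(P[...,2]-60)<4); k=cv2.morphologyEx(top.astype('uint8'),cv2.MORPH_OPEN,np.ones((3,3)))>0
rect(k,'box')
r=(u>345)&(u<415)&(v>220)&(v<345); m=r&(abs(P[...,2]-45)<4); rect(cv2.morphologyEx(m.astype('uint8'),cv2.MORPH_OPEN,np.ones((3,3)))>0,'rack')
r=(u>360)&(u<410)&(v>255)&(v<290); dark=s['pixels'].max(2)<60
m=r&dark&(P[...,2]>95); rect(m,'bar'); q=P[m];print(np.percentile(q,[1,50,99],axis=0).round(1), 'top',np.nanmedian(q[q[:,2]>125],axis=0) if (q[:,2]>125).any() else '')
m=(u>155)&(u<190)&(v>200)&(v<245)&(P[...,2]>80);q=P[m]; rect(m,'tab'); print(np.percentile(q,[1,50,99],axis=0).round(1))
a=cv2.resize(s['pixels'][195:345,85:285],None,fx=4,fy=4,interpolation=cv2.INTER_CUBIC); cv2.imwrite('pics/c1.png',a)
b=cv2.resize(s['pixels'][190:345,335:425],None,fx=3.8,fy=3.8,interpolation=cv2.INTER_CUBIC)
sd=load('side')
c=cv2.resize(sd['pixels'][215:330,225:360],None,fx=3.3,fy=3.3,interpolation=cv2.INTER_CUBIC)
h=max(b.shape[0],c.shape[0]); pad=lambda i:cv2.copyMakeBorder(i,0,h-i.shape[0],0,0,cv2.BORDER_CONSTANT)
o=np.hstack([pad(b),pad(c)]);print(o.shape);cv2.imwrite('pics/c2.png',o)
```

```text
box 8648 ((587.6627197265625, -122.44746398925781), (277.18817138671875, 233.923828125), 77.26399230957031) z 59.939705500833
rack 2307 ((566.8365478515625, 169.18923950195312), (80.10627746582031, 214.07823181152344), 88.30976867675781) z 45.063191836391375
bar 682 ((644.0609130859375, 166.8727264404297), (47.957550048828125, 13.543142318725586), 88.43946075439453) z 121.69079890535255
[[638.5 143.4 101.6]
 [648.3 167.2 121.7]
 [650.7 190.3 131.3]] top [646.02505135 167.23719738 129.6328437 ]
tab 354 ((513.978759765625, -174.79139709472656), (15.992995262145996, 36.59611511230469), 77.50279998779297) z 98.80906929828225
[[ 498.1 -184.3   80.6]
 [ 519.5 -171.3   98.8]
 [ 531.5 -164.9  107.6]]
(589, 788, 3)
```

View pics/c1.png

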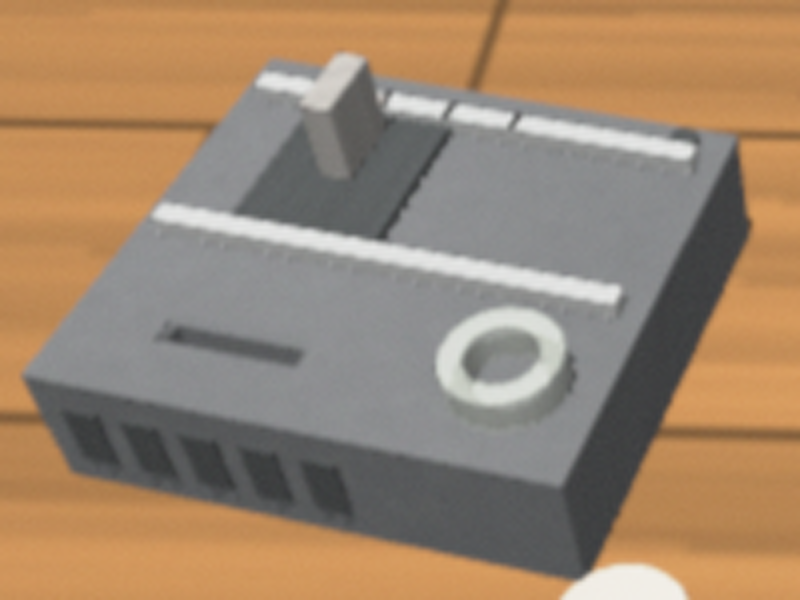

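View pics/c2.png

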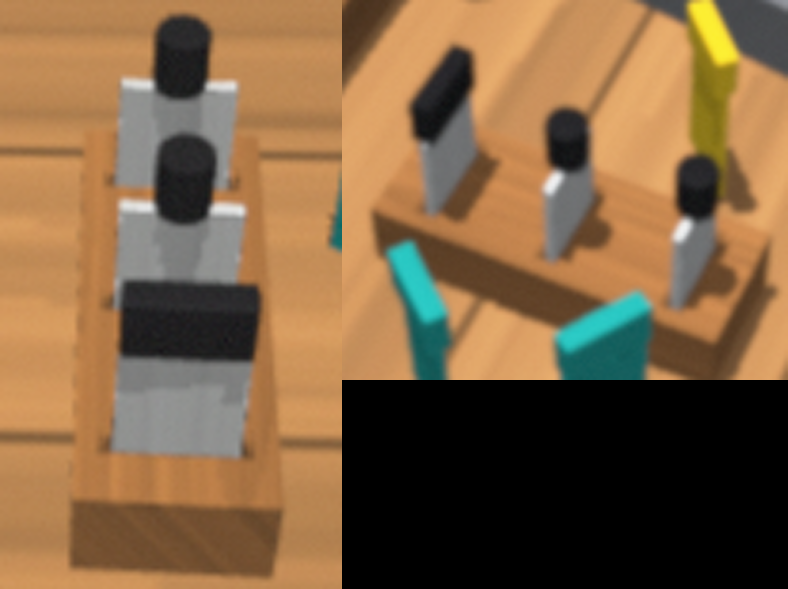

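The c1 crop shows the plate slot centred at about (232,345) and the box-top corners at (25,377), (565,487), (738,140) and (270,60). The c2 crop shows the bar plate nearly upright in the outer slot.

Run:
```python
from h import *
s=load('scene')
g=lambda x,y,z:px(s,(x+.5)/4-.5+85,(y+.5)/4-.5+195,world_z=z)
C=[g(*c,60) for c in [(25,377),(565,487),(738,140),(270,60)]]
for c in C: print(c.round(1))
# box model fit: corners order (+x,-y),(+x,+y),(-x,+y),(-x,-y) ; slot ; tab top
M=np.array([(95,-110),(95,110),(-95,110),(-95,-110)],float); W=np.array(C)[:,:2]
def fit(M,W):
    a=M-M.mean(0);b=W-W.mean(0);U,_,V=np.linalg.svd(a.T@b);R=(U@V).T;t=W.mean(0)-R@M.mean(0);return R,t
R,t=fit(M,W);print('yaw',np.degrees(np.arctan2(R[1,0],R[0,0])),t,(W-(M@R.T+t)).round(1))
print('slot model',R@[60,-40]+t,'img',g(232,345,60).round(1), [g(*p,60).round(1) for p in((158,333),(302,358))])
print('tab top img',g(337,82,106).round(1),'model', [R@[(-71+12)/2,y]+t for y in(-40,-70,-90)])
# side image box crop
sd=load('side')
for p in [(60,-40)]: print('side proj slot',proj(sd,[*(R@p+t),60]))
c=cv2.resize(sd['pixels'][125:245,280:430],None,fx=5,fy=5,interpolation=cv2.INTER_CUBIC);cv2.imwrite('pics/c3.png',c)
```

```text
[ 634.2 -268.9   60. ]
[679.5 -55.2  60. ]
[496.8 -15.9  60. ]
[ 449.4 -231.2   60. ]
yaw -12.032053874392714 [ 564.95938096 -142.8195292 ] [[-0.7  1.3]
 [-1.3 -0.2]
 [ 1.8 -0.5]
 [ 0.3 -0.6]]
slot model [ 615.30289376 -194.44830722] img [ 616.3 -195.4   60. ] [array([ 611., -226.,   60.]), array([ 622.1, -166.7,   60. ])]
tab top img [ 515.7 -171.9  106. ] model [array([ 527.76910741, -175.79123758]), array([ 521.51534105, -205.13217155]), array([ 517.34616348, -224.6927942 ])]
side proj slot (np.float64(341.00429957073493), np.float64(153.15671631026277))
```

View pics/c3.png

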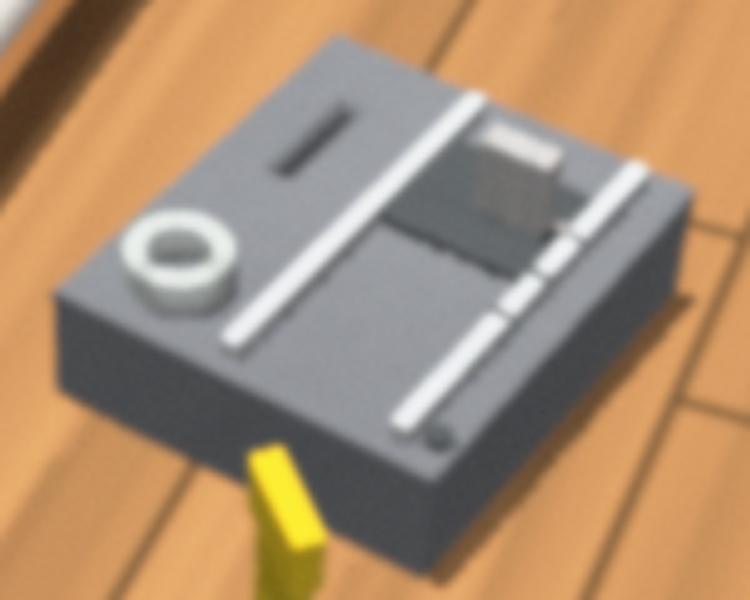

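{"op": "apply_moves", "data": {"increments": [0.4,-0.28,0,0,60,0.8,-0.56,0,0,60,0.8,-0.56,0,0,60,0.8,-0.56,0,0,60,0.8,-0.56,0,0,60]}}

```text
time: 0.52
tool_pos: [306.0, -357.7, 244.9]
eef_rot: [-0.0, 0.981, 0.196, -0.0]
wrist_force: [0.3, -0.0, 0.1]
width: 59.8
grasp_force: 0.0
```

{"op": "apply_moves", "data": {"increments": [0.8,-0.56,0,0,60,0.8,-0.56,0,0,60,0.8,-0.56,0,0,60,0.8,-0.56,0,0,60,0.8,-0.56,0,0,60]}}

```text
time: 0.93
tool_pos: [410.8, -192.5, 245.2]
eef_rot: [-0.0, 0.981, 0.196, -0.0]
wrist_force: [0.1, -0.4, 0.5]
width: 60.1
grasp_force: 0.0
```

{"op": "apply_moves", "data": {"increments": [0.8,-0.56,0,0,60,0.8,-0.56,0,0,60,0.8,-0.56,0,0,60,0.8,-0.56,0,0,60,0.8,-0.56,0,0,60]}}

```text
time: 1.35
tool_pos: [515.5, -27.4, 245.0]
eef_rot: [-0.0, 0.981, 0.196, -0.0]
wrist_force: [0.3, -0.5, -0.5]
width: 59.9
grasp_force: 0.0
```

{"op": "apply_moves", "data": {"increments": [0.8,-0.56,0,0,60,0,0,0,-1,60,0,0,0,-1,60,0,0,0,-1,60,0,0,0,-1,60]}}

```text
time: 1.77
tool_pos: [535.8, 4.0, 244.7]
eef_rot: [-0.0, 0.931, 0.366, -0.001]
wrist_force: [0.1, -0.5, -0.7]
width: 60.0
grasp_force: 0.0
```

{"op": "apply_moves", "data": {"increments": [0,0,0,-1,60,0,0,0,-1,60,0,0,0,-1,60,0,0,0,-1,60,0,0,0,-1,60]}}

```text
time: 2.18
tool_pos: [535.7, 3.6, 244.9]
eef_rot: [-0.0, 0.83, 0.558, -0.0]
wrist_force: [1.0, 0.8, -0.2]
width: 59.8
grasp_force: 0.0
```

{"op": "apply_moves", "data": {"increments": [0,0,0,-1,60,0,0,0,-1,60,0,0,0,-1,60,0,0,0,-1,60,0,0,0,0,60]}}

```text
time: 2.6
tool_pos: [535.7, 3.6, 244.9]
eef_rot: [-0.0, 0.72, 0.694, -0.0]
wrist_force: [-0.1, -1.0, -0.5]
width: 60.0
grasp_force: 0.0
```

{"op": "apply_moves", "data": {"increments": [0.83,0.51,0,0,60,0.83,0.51,0,0,60,0.83,0.51,0,0,60,0.83,0.51,0,0,60,0.83,0.51,0,0,60]}}

```text
time: 3.02
tool_pos: [645.3, 166.8, 245.0]
eef_rot: [-0.0, 0.723, 0.691, -0.0]
wrist_force: [0.7, -1.1, 1.5]
width: 59.9
grasp_force: 0.0
```

{"op": "apply_moves", "data": {"increments": [0,0,0,0,60]}}

```text
time: 3.1
tool_pos: [646.9, 170.4, 240.8]
eef_rot: [-0.001, 0.721, 0.692, -0.001]
wrist_force: [0.4, 0.2, -0.7]
width: 60.3
grasp_force: 0.0
```

```bash
cat >> h.py <<'E'
from scipy.spatial.transform import Rotation as Ro
def togo(x,y,z,yaw):
    "remaining move in tool units; yaw = world heading of tool y, deg"
    st=read_state(); w=st['eef_rot']; R=Ro.from_quat([*w[1:],w[0]]).as_matrix()
    d=R.T@(np.array([x,y,z])-st['tool_pos'])/40
    cur=np.degrees(np.arctan2(R[1,1],R[0,1])); dy=(yaw-cur+90)%180-90
    print('t',round(st['time'],2),'pos',st['tool_pos'].round(1),'yaw',cur.round(2),'units',d.round(2),'spin',round(-dy/5,2),'w',round(st['width'],1),'F',st['wrist_force'].round(1))
E
python3 - <<'E'
from h import *
togo(644,167,240,-1.7)
s=snap('wrist');cv2.imwrite('pics/w0.png',s['pixels']);f,R,t=cam(s);print(f,-R.T@t)
E
```

```text
t 3.1 pos [646.9 170.4 240.8] yaw -2.35 units [-0.09 -0.07  0.02] spin -0.13 w 60.3 F [ 0.4  0.2 -0.7]
416.8254414254017 [650.32690659 248.33526545 369.67143259]
```

View pics/w0.png

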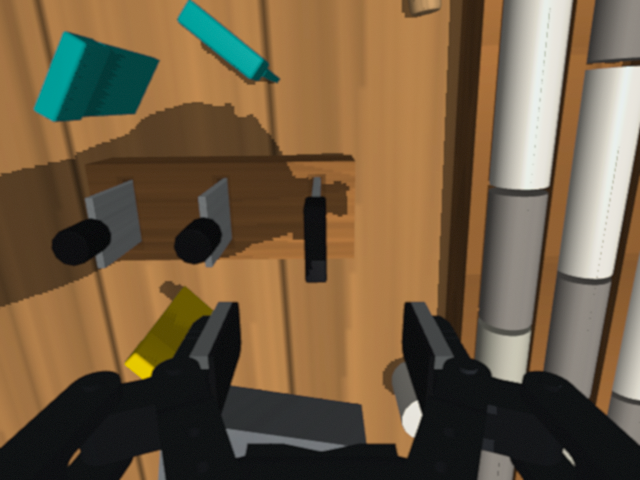

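The wrist view shows the bar's top at columns 305–327 and rows 197–282. The fingers straddle it in line.

Run:
```python
from h import *
s=load('wrist');P=cloud(s);u=np.arange(640)[None,:]+0*np.arange(480)[:,None]; v=np.arange(480)[:,None]+0*u
m=(u>295)&(u<335)&(v>185)&(v<292)&(P[...,2]>95)&(s['pixels'].max(2)<70)
q=P[m];print(len(q),np.percentile(q,[1,50,99],axis=0).round(1)); t=q[q[:,2]>np.percentile(q[:,2],90)-4]
print(cv2.minAreaRect(t[:,:2].astype(np.float32)),np.median(t[:,2]))
for z0 in(104,112,118,124,129):
    k=q[abs(q[:,2]-z0)<3]; 
    if len(k)>5: print(z0,len(k),k[:,:2].min(0).round(1),k[:,:2].max(0).round(1))
togo(644,167,112,-1.7)
```

```text
1821 [[636.2 143.4 104.2]
 [642.8 171.8 130.1]
 [649.7 191.3 131.9]]
((642.5035400390625, 167.14260864257812), (48.815181732177734, 13.141741752624512), 87.07154083251953) 130.22411036099618
104 36 [636.7 189.2] [650.4 191.4]
112 47 [637.  189.5] [650.4 191.4]
118 46 [636.7 189.5] [650.3 191.5]
124 49 [636.9 189.5] [650.3 191.5]
129 1623 [635.8 142.5] [650.2 191.5]
t 3.15 pos [645.6 168.1 241.7] yaw -2.37 units [-0.03 -0.03  3.24] spin -0.13 w 60.1 F [-0.1 -1.4 -0.2]
```

{"op": "apply_moves", "data": {"increments": [-0.02,-0.06,0.7,0,60,0,0,0.7,0,60,0,0,0.7,0,60,0,0,0.6,0,60,0,0,0.3,0,60]}}

```text
time: 3.57
tool_pos: [640.6, 163.4, 122.0]
eef_rot: [-0.001, 0.723, 0.691, -0.002]
wrist_force: [-1.3, -0.0, -0.0]
width: 60.0
grasp_force: 0.0
```

{"op": "apply_moves", "data": {"increments": [0,0,0.2,0,60,0,0,0,0,60,0,0,0,0,60]}}

```text
time: 3.82
tool_pos: [642.5, 164.3, 118.6]
eef_rot: [0.0, 0.722, 0.692, 0.001]
wrist_force: [-0.3, -0.3, -0.9]
width: 60.0
grasp_force: 0.0
```

```bash
python3 -c "
from h import *
togo(643.2,167,112,-2.4)"
```

```text
t 3.82 pos [642.5 164.3 118.6] yaw -2.43 units [0.07 0.01 0.16] spin -0.01 w 60.0 F [-0.3 -0.3 -0.9]
```

{"op": "apply_moves", "data": {"increments": [0.07,0.01,0.15,0,60,0,0,0,0,60,0,0,0,0,30,0,0,0,0,20,0,0,0,0,10], "squeeze": 50}}

```text
time: 4.23
tool_pos: [642.9, 167.4, 111.7]
eef_rot: [0.0, 0.722, 0.692, 0.0]
wrist_force: [-0.5, 0.5, 0.1]
width: 24.3
grasp_force: 0.0
```

{"op": "apply_moves", "data": {"increments": [0,0,0,0,5,0,0,0,0,5,0,0,0,0,5,0,0,0,0,5]}}

```text
time: 4.57
tool_pos: [642.9, 167.3, 111.7]
eef_rot: [0.0, 0.722, 0.692, 0.0]
wrist_force: [-0.7, -0.1, 3.6]
width: 13.5
grasp_force: 49.2
```

{"op": "apply_moves", "data": {"increments": [0,0,-0.2,0,5,0,0,-0.4,0,5,0,0,-0.5,0,5,0,0,-0.5,0,5,0,0,-0.5,0,5]}}

```text
time: 4.98
tool_pos: [642.4, 167.2, 196.2]
eef_rot: [-0.0, 0.722, 0.692, -0.0]
wrist_force: [0.0, -1.5, -0.9]
width: 13.6
grasp_force: 48.8
```

{"op": "apply_moves", "data": {"increments": [0,0,-0.5,0,5,0,0,-0.5,0,5,0,0,-0.3,0,5,0,0,0,0,5,0,0,0,0,5]}}

```text
time: 5.4
tool_pos: [643.0, 167.3, 247.5]
eef_rot: [0.0, 0.722, 0.692, 0.0]
wrist_force: [1.0, 0.2, -1.9]
width: 13.1
grasp_force: 48.9
```

```bash
python3 -c "
from h import *
togo(616,-195,245,-12)"
```

```text
t 5.4 pos [643.  167.3 247.5] yaw -2.38 units [-9.08 -0.3   0.06] spin 1.92 w 13.1 F [ 1.   0.2 -1.9]
```

{"op": "apply_moves", "data": {"increments": [-0.3,-0.01,0,0,5,-0.6,-0.02,0,0,5,-0.8,-0.03,0,0,5,-0.8,-0.03,0,0,5,-0.8,-0.03,0,0,5]}}

```text
time: 5.82
tool_pos: [631.5, 33.7, 245.6]
eef_rot: [-0.001, 0.721, 0.692, -0.001]
wrist_force: [0.0, 0.2, -0.7]
width: 13.4
grasp_force: 48.8
```

{"op": "apply_moves", "data": {"increments": [-0.8,-0.03,0,0,5,-0.8,-0.03,0,0,5,-0.8,-0.03,0,0,5,-0.8,-0.03,0,0,5,-0.8,-0.03,0,0,5]}}

```text
time: 6.23
tool_pos: [618.6, -126.1, 245.8]
eef_rot: [-0.001, 0.722, 0.692, -0.001]
wrist_force: [-0.5, 0.0, -1.1]
width: 13.5
grasp_force: 48.8
```

{"op": "apply_moves", "data": {"increments": [-0.8,-0.02,0,0,5,-0.6,-0.01,0,0,5,-0.38,0,0,0,5,0,0,0,0.6,5,0,0,0,0.6,5]}}

```text
time: 6.65
tool_pos: [614.9, -196.4, 246.0]
eef_rot: [-0.001, 0.758, 0.652, -0.0]
wrist_force: [0.1, -0.9, -1.9]
width: 13.5
grasp_force: 48.9
```

{"op": "apply_moves", "data": {"increments": [0,0,0,0.5,5,0,0,0,0.2,5,0,0,0,0,5,0,0,0,0,5,0,0,0,0,5]}}

```text
time: 7.07
tool_pos: [615.6, -194.9, 247.0]
eef_rot: [-0.0, 0.776, 0.631, -0.0]
wrist_force: [0.3, 0.7, -1.9]
width: 13.6
grasp_force: 48.9
```

Run:
```python
from h import *
togo(616,-195,200,-12)
s=snap('wrist');a=snap('scene');togo(616,-195,200,-12)
print([proj(s,[616,-195,60])],proj(a,[616,-195,60]))
cv2.imwrite('pics/w1.png',s['pixels'])
```

```text
t 7.07 pos [ 615.6 -194.9  247. ] yaw -11.8 units [-0.    0.01  1.18] spin 0.04 w 13.6 F [ 0.3  0.7 -1.9]
t 7.17 pos [ 615.7 -195.   247.2] yaw -11.83 units [0.   0.01 1.18] spin 0.03 w 14.0 F [ 0.   0.4 -2.5]
[(np.float64(321.5279085797647), np.float64(208.73273127370103))] (np.float64(142.97170467781885), np.float64(280.7206039968228))
```

View pics/w1.png

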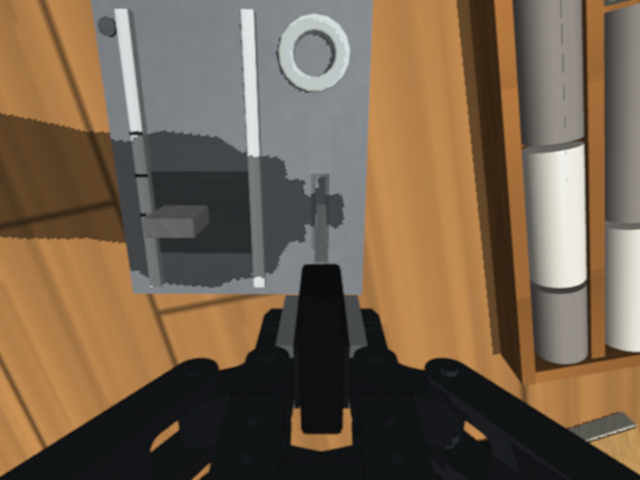

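The wrist view shows the plate held upright. The slot's far end is visible at about (320,176), in line with the blade.

Run:
```python
from h import *
s=load('wrist');g=cv2.cvtColor(s['pixels'],cv2.COLOR_BGR2GRAY);P=cloud(s)
print('row178-182',g[178:183,300:342].mean(0).astype(int))
print('z',P[178:183,300:342,2].mean(0).astype(int))
print('col',g[164:200,316:325].mean(1).astype(int)); print('z',P[164:200,318:323,2].mean(1).astype(int))
t=np.array([615.7,-195.]);a=np.radians(-12);B=lambda x,y:t+np.array([np.cos(a)*x-np.sin(a)*y,np.sin(a)*x+np.cos(a)*y])
for p in((-7,30.5),(7,30.5),(-4,27.5),(4,27.5)): print(p,np.round(proj(s,[*B(*p),60]),1))
# blade foot edges as seen: bottom corners in image below
print('blade row 230',g[230,300:342]); print(P[225:235,300:342,2].mean(0).astype(int))
# rail + box fit on wrist cloud
top=(abs(P[...,2]-60)<3)&(np.arange(480)[:,None]<295); k=cv2.morphologyEx(top.astype('uint8'),cv2.MORPH_OPEN,np.ones((5,5)))>0
q=P[k]; print(np.median(q[:,2])); l=((q[:,:2]-t)@np.array([[np.cos(a),-np.sin(a)],[np.sin(a),np.cos(a)]]))
for y in range(-60,130,20):
    b=l[abs(l[:,1]-y)<5]; print(y,len(b),b[:,0].min().round(1) if len(b) else '',b[:,0].max().round(1) if len(b) else '')
print('ymin',[l[abs(l[:,0]-x)<4][:,1].min().round(1) for x in(-140,-120,-30,-20,20)])
```

```text
row178-182 [102  99  97 100 113 127 135 135 134 134 129 121 114 109 104 112 123 113
  86  70  67  68  68  66  68  80  92  93  99 116 130 135 134 134 134 133
 134 133 134 134 134 135]
z [                  60                   60                   60
                   60                   60                   59
                   60                   60                   59
                   60                   59                   60
                   59                   59                   58
                   57                   25                   24
                   25                   25                   25
                   24                   25                   24
                   25                   25 -9223372036854775808
                   58                   58                   60
                   59                   60                   59
 -9223372036854775808                   60                   59
                   60                   60                   61
                   60                   60                   60]
col [137 137 137 1
[... 1889 characters left out ...]
60
 -9223372036854775808                   60                   60
                   60                   60                   60
                   60                   59                   60]
60.27042182354477
-60 1814 -156.1 33.9
-40 2105 -156.0 34.1
-20 1277 -156.2 34.2
0 1370 -155.8 34.2
20 1459 -156.0 34.4
40 2993 -156.3 34.4
60 3182 -155.9 34.3
80 3389 -156.2 34.3
100 2982 -155.9 34.3
120 3071 -156.0 34.3
ymin [np.float64(-73.2), np.float64(-72.7), np.float64(-72.2), np.float64(-72.4), np.float64(-73.0)]<stdin>:4: RuntimeWarning: invalid value encountered in cast
<stdin>:5: RuntimeWarning: invalid value encountered in cast
<stdin>:9: RuntimeWarning: invalid value encountered in cast
```

Run:
```python
from h import *
s=load('wrist');P=cloud(s);a=np.radians(-12)
M=np.array([[np.cos(a),-np.sin(a)],[np.sin(a),np.cos(a)]]); t=np.array([615.7,-195.])
u=np.arange(640)[None,:]+0*np.arange(480)[:,None]; v=np.arange(480)[:,None]+0*u
m=(P[...,2]>130)&(u>300)&(u<345)&(v<300); q=P[m]; l=(q[:,:2]-t)@M
for z in range(140,270,10):
    k=abs(q[:,2]-z)<5
    if k.sum()>3: print(z,k.sum(),'x',l[k,0].min().round(1),l[k,0].max().round(1),'ymax',l[k,1].max().round(1))
```

```text
150 31 x -2.5 2.0 ymax 24.2
160 42 x -2.5 1.9 ymax 24.2
170 48 x -2.4 2.3 ymax 24.2
180 58 x -2.7 2.2 ymax 24.3
190 61 x -2.7 2.0 ymax 24.3
200 74 x -2.6 1.9 ymax 24.2
210 86 x -2.5 2.2 ymax 24.4
220 111 x -2.8 2.1 ymax 24.4
230 126 x -2.7 2.2 ymax 24.4
240 343 x -7.3 6.7 ymax 24.5
250 490 x -7.1 6.7 ymax 24.6
260 649 x -6.7 6.7 ymax 24.6
```

{"op": "apply_moves", "data": {"increments": [-0.05,-0.02,0,0.03,5,0,0,0.4,0,5,0,0,0.5,0,5,0,0,0.5,0,5,0,0,0.4,0,5]}}

```text
time: 7.58
tool_pos: [614.2, -196.9, 173.8]
eef_rot: [-0.0, 0.777, 0.629, -0.0]
wrist_force: [-0.5, 0.2, -0.2]
width: 13.2
grasp_force: 48.8
```

{"op": "apply_moves", "data": {"increments": [0,0,0.15,0,5,0,0,0,0,5,0,0,0,0,5,0,0,0,0,5]}}

```text
time: 7.92
tool_pos: [614.9, -197.1, 170.8]
eef_rot: [0.001, 0.777, 0.629, 0.001]
wrist_force: [-0.7, -0.5, -1.4]
width: 13.5
grasp_force: 48.8
```

```bash
python3 -c "
from h import *
a=np.radians(-12);x,y=-.7,-2.0
togo(615.7+np.cos(a)*x-np.sin(a)*y,-195+np.sin(a)*x+np.cos(a)*y,127,-12)"
```

```text
t 7.92 pos [ 614.9 -197.1  170.8] yaw -12.03 units [ 0.   -0.01  1.09] spin -0.01 w 13.5 F [-0.7 -0.5 -1.4]
```

{"op": "apply_moves", "data": {"increments": [0,0,0.12,0,5,0,0,0.12,0,5,0,0,0.12,0,5,0,0,0.12,0,5,0,0,0,0,5]}}

```text
time: 8.33
tool_pos: [614.0, -196.8, 148.6]
eef_rot: [-0.001, 0.777, 0.629, -0.0]
wrist_force: [-0.2, 0.6, -1.5]
width: 13.4
grasp_force: 48.8
```

{"op": "apply_moves", "data": {"increments": [0,0,0.14,0,5,0,0,0.14,0,5,0,0,0.12,0,5,0,0,0.07,0,5,0,0,0,0,5]}}

```text
time: 8.75
tool_pos: [614.1, -196.8, 130.2]
eef_rot: [-0.001, 0.777, 0.629, -0.0]
wrist_force: [0.0, -0.1, -1.9]
width: 13.5
grasp_force: 48.8
```

{"op": "apply_moves", "data": {"increments": [0,0,0.04,0,5,0,0,0.03,0,5,0,0,0,0,5]}}

```text
time: 9.0
tool_pos: [614.5, -196.9, 128.4]
eef_rot: [0.0, 0.777, 0.629, 0.0]
wrist_force: [0.5, 0.9, -1.4]
width: 13.2
grasp_force: 48.8
```

{"op": "apply_moves", "data": {"increments": [0,0,0.03,0,5,0,0,0.03,0,5,0,0,0,0,5]}}

```text
time: 9.25
tool_pos: [614.7, -197.0, 126.7]
eef_rot: [0.0, 0.777, 0.629, 0.0]
wrist_force: [0.3, -0.4, 2.6]
width: 13.5
grasp_force: 49.4
```

{"op": "apply_moves", "data": {"increments": [0,0,0.02,0,5,0,0,0,0,5,0,0,0,0,18,0,0,0,0,30,0,0,0,0,45]}}

```text
time: 9.67
tool_pos: [614.4, -196.9, 125.0]
eef_rot: [-0.0, 0.777, 0.629, -0.0]
wrist_force: [-0.0, -0.2, 0.2]
width: 41.0
grasp_force: 0.0
```

{"op": "apply_moves", "data": {"increments": [0,0,0,0,45,0,0,-0.3,0,45,0,0,-0.7,0,45,0,0,-0.7,0,45,0,0,-0.7,0,45]}}

```text
time: 10.08
tool_pos: [614.1, -196.8, 223.1]
eef_rot: [-0.0, 0.777, 0.629, -0.0]
wrist_force: [0.6, -0.7, 0.6]
width: 45.2
grasp_force: 0.0
```

{"op": "apply_moves", "data": {"increments": [0,0,-0.5,0,45,0,0,0,0,45,0,0,0,0,45]}}

```text
time: 10.33
tool_pos: [615.0, -197.1, 243.3]
eef_rot: [0.001, 0.777, 0.629, 0.001]
wrist_force: [0.3, -0.5, 0.0]
width: 45.1
grasp_force: 0.0
```

Run:
```python
from h import *
s=snap('wrist');P=cloud(s);a=np.radians(-12)
M=np.array([[np.cos(a),-np.sin(a)],[np.sin(a),np.cos(a)]]); t=np.array([614.6,-197.0])
q=P.reshape(-1,3);q=q[np.isfinite(q[:,2])];l=(q[:,:2]-t)@M
def show(k,n): 
    print(n,k.sum(),'x',np.percentile(l[k,0],[1,99]).round(1),'y',np.percentile(l[k,1],[1,99]).round(1),'z',np.percentile(q[k,2],[2,50,98]).round(1))
show((abs(l[:,0])<15)&(abs(l[:,1])<35)&(q[:,2]>138)&(q[:,2]<160),'bar top')
tb=(abs(l[:,0]+102)<30)&(abs(l[:,1])<40)&(q[:,2]>101)&(q[:,2]<112);show(tb,'tab top'); 
if tb.sum()>5:print(cv2.minAreaRect(q[tb][:,:2].astype(np.float32)))
tb=(abs(l[:,0]+102)<30)&(abs(l[:,1])<40)&(q[:,2]>80)&(q[:,2]<112);show(tb,'tab all')
cx=l[tb].mean(0); print('tab world guess',t+M@np.array([-102,0]))
togo(600,-190,250,-12); cv2.imwrite('pics/w2.png',s['pixels'])
```

```text
bar top 1992 x [-6.3  7.5] y [-24.5  23.9] z [142.2 145.2 146.6]
tab top 1108 x [-118.4  -85.1] y [-6.5  6.9] z [101.9 106.1 107.6]
((514.8973388671875, -175.75018310546875), (13.873964309692383, 34.150455474853516), 77.92589569091797)
tab all 1635 x [-118.3  -85. ] y [-6.5  6.9] z [ 81.1 105.5 107.4]
tab world guess [ 514.82894473 -175.79300754]
t 10.38 pos [ 614.6 -197.   241.7] yaw -12.03 units [ 0.09 -0.39 -0.21] spin -0.01 w 45.2 F [-0.2 -0.2 -0.5]
```

View pics/w2.png

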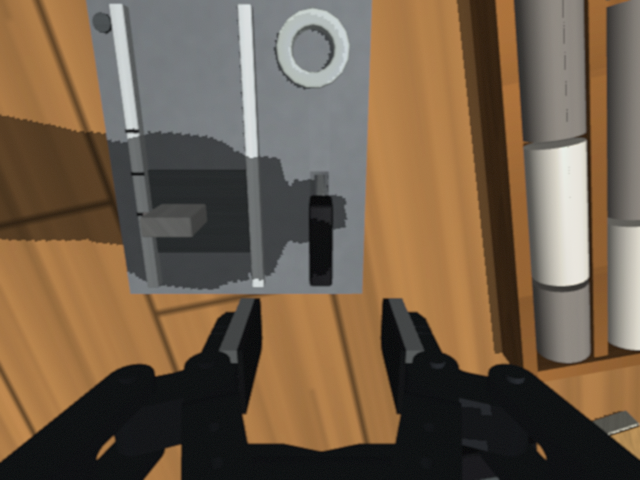

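The plate stands home: the bar's top is at 145 mm (columns 309–333, rows 196–286). The tab's top is at about (175,218). Next I turn a quarter turn over the tab.

{"op": "apply_moves", "data": {"increments": [0,-0.4,0,0,45,0,-0.8,0,0,45,0,-0.8,0,0,45,0,-0.53,0,-0.5,45,0,0,0,-1,45]}}

```text
time: 10.8
tool_pos: [512.0, -175.0, 241.1]
eef_rot: [-0.001, 0.734, 0.679, -0.0]
wrist_force: [-0.3, -0.0, 0.5]
width: 44.8
grasp_force: 0.0
```

{"op": "apply_moves", "data": {"increments": [0,0,0,-1,45,0,0,0,-1,45,0,0,0,-1,45,0,0,0,-1,45,0,0,0,-1,45]}}

```text
time: 11.22
tool_pos: [515.0, -175.6, 240.0]
eef_rot: [-0.001, 0.568, 0.823, -0.0]
wrist_force: [-0.3, 0.8, -0.3]
width: 45.0
grasp_force: 0.0
```

{"op": "apply_moves", "data": {"increments": [0,0,0,-1,45,0,0,0,-1,45,0,0,0,-1,45,0,0,0,-1,45,0,0,0,-1,45]}}

```text
time: 11.63
tool_pos: [515.0, -175.6, 239.9]
eef_rot: [-0.001, 0.377, 0.926, -0.0]
wrist_force: [1.0, 0.2, 0.1]
width: 44.9
grasp_force: 0.0
```

{"op": "apply_moves", "data": {"increments": [0,0,0,-1,45,0,0,0,-1,45,0,0,0,-1,45,0,0,0,-1,45,0,0,0,-1,45]}}

```text
time: 12.05
tool_pos: [515.0, -175.6, 239.9]
eef_rot: [-0.001, 0.167, 0.986, 0.0]
wrist_force: [-0.6, -0.7, -0.9]
width: 45.0
grasp_force: 0.0
```

{"op": "apply_moves", "data": {"increments": [0,0,0,-1,45,0,0,0,-0.5,45,0,0,0,0,45,0,0,0,0,45]}}

```text
time: 12.38
tool_pos: [515.1, -175.7, 240.3]
eef_rot: [-0.001, 0.106, 0.994, 0.0]
wrist_force: [-0.0, -0.0, 0.2]
width: 44.9
grasp_force: 0.0
```

Run:
```python
from h import *
togo(514.9,-175.75,88,78); print(read_state()['joints'].round(2))
s=snap('wrist');P=cloud(s);q=P.reshape(-1,3);q=q[np.isfinite(q[:,2])]
k=(np.hypot(q[:,0]-515,q[:,1]+175)<25)&(q[:,2]>102)&(q[:,2]<110); print(k.sum(),cv2.minAreaRect(q[k][:,:2].astype(np.float32)),np.median(q[k][:,2]))
```

```text
t 12.38 pos [ 515.1 -175.7  240.3] yaw 77.87 units [-0.   -0.    3.81] spin -0.03 w 44.9 F [-0.  -0.   0.2]
[-0.33  0.07  0.15  1.65 -0.   -0.12]
1071 ((513.8924560546875, -175.43618774414062), (13.821822166442871, 34.09835433959961), 77.44990539550781) 106.37753347351638
```

{"op": "apply_moves", "data": {"increments": [0,0,0.5,0,45,0,0,0.7,0,45,0,0,0.7,0,45,0,0,0.7,0,45,0,0,0.5,0,45]}}

```text
time: 12.85
tool_pos: [514.5, -175.5, 114.4]
eef_rot: [-0.001, 0.106, 0.994, 0.0]
wrist_force: [0.2, -0.1, -0.0]
width: 45.2
grasp_force: 0.0
```

{"op": "apply_moves", "data": {"increments": [0,0,0.4,0,45,0,0,0.2,0,45,0,0,0.11,0,45,0,0,0,0,45,0,0,0,0,45]}}

```text
time: 13.27
tool_pos: [515.8, -175.9, 89.7]
eef_rot: [0.0, 0.105, 0.994, -0.0]
wrist_force: [0.2, 0.0, 0.3]
width: 45.0
grasp_force: 0.0
```

```bash
python3 -c "
from h import *
togo(514.6,-175.7,88,78)"
```

```text
t 13.27 pos [ 515.8 -175.9   89.7] yaw 77.95 units [ 0.03 -0.    0.04] spin -0.01 w 45.0 F [0.2 0.  0.3]
```

Close on the tab with a firm grip.

{"op": "apply_moves", "data": {"increments": [0,0,0,0,30,0,0,0,0,20,0,0,0,0,5,0,0,0,0,5,0,0,0,0,5], "squeeze": 80}}

```text
time: 13.68
tool_pos: [515.9, -176.5, 90.0]
eef_rot: [0.001, 0.105, 0.994, -0.001]
wrist_force: [-2.5, -3.5, 6.4]
width: 13.0
grasp_force: 78.5
```

{"op": "apply_moves", "data": {"increments": [0,0,0,0,5,0,0,0,0,5,0,0,0,0,5]}}

```text
time: 13.93
tool_pos: [515.9, -176.5, 90.0]
eef_rot: [0.001, 0.105, 0.994, -0.001]
wrist_force: [-2.5, -4.6, 5.8]
width: 12.5
grasp_force: 78.5
```

```bash
python3 -c "
from h import *
togo(514.6,-175.7,88,78)"
```

```text
t 13.93 pos [ 515.9 -176.5   90. ] yaw 77.94 units [0.04 0.01 0.05] spin -0.01 w 12.5 F [-2.5 -4.6  5.8]
```

{"op": "apply_moves", "data": {"increments": [0,0.1,0,0,5,0,0.15,0,0,5,0,0.15,0,0,5,0,0.15,0,0,5,0,0.1,0,0,5]}}

```text
time: 14.35
tool_pos: [521.2, -151.4, 90.0]
eef_rot: [0.001, 0.105, 0.994, -0.001]
wrist_force: [-2.3, -8.8, 6.2]
width: 12.6
grasp_force: 78.5
```

{"op": "apply_moves", "data": {"increments": [0,0.06,0,0,5,0,0,0,0,5,0,0,0,0,5]}}

```text
time: 14.6
tool_pos: [521.7, -149.2, 90.0]
eef_rot: [0.001, 0.105, 0.994, -0.001]
wrist_force: [-2.4, -7.3, 6.6]
width: 12.5
grasp_force: 78.5
```

Run:
```python
from h import *
st=read_state();d=st['tool_pos'][:2]-np.array([515.9,-176.5]);a=np.radians(78);print('moved',d@[np.cos(a),np.sin(a)],'x',d@[np.sin(a),-np.cos(a)],st['wrist_force'],st['width'],st['grasp_force'])
s=snap('side'); w=snap('wrist')
c=cv2.resize(s['pixels'][130:210,330:430],None,fx=6,fy=6,interpolation=cv2.INTER_CUBIC);cv2.imwrite('pics/c4.png',c)
```

```text
moved 27.905832762944954 x 0.012015200246129813 [-2.41293451 -7.28450248  6.64422369] 12.516785028839568 78.54434609413147
```

View pics/c4.png

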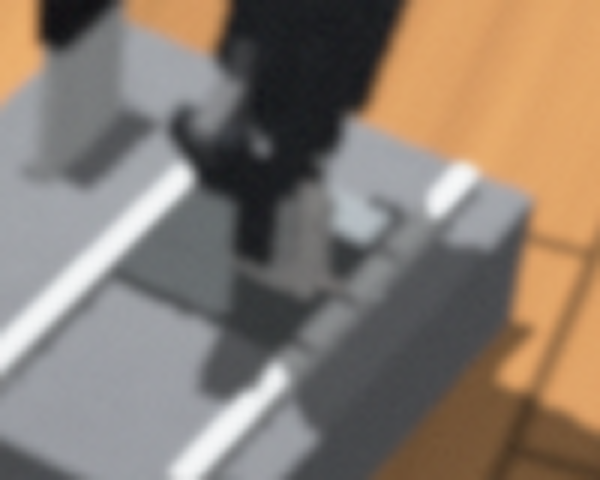

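The crop shows the fingers holding the tab, with its pointer near the middle line at about (350,290). About 2 mm remain.

{"op": "apply_moves", "data": {"increments": [0,0.05,0,0,5,0,0,0,0,5,0,0,0,0,5,0,0,0,0,5]}}

```text
time: 15.03
tool_pos: [522.1, -147.5, 90.0]
eef_rot: [0.001, 0.105, 0.994, -0.001]
wrist_force: [-2.1, -7.2, 6.1]
width: 13.1
grasp_force: 78.6
```

Run:
```python
from h import *
st=read_state();d=st['tool_pos'][:2]-np.array([515.9,-176.5]);a=np.radians(78);print('moved',d@[np.cos(a),np.sin(a)],'x',d@[np.sin(a),-np.cos(a)],st['wrist_force'],st['width'],st['grasp_force'])
w=snap('wrist');s=snap('side')
# expected pixel of half mark / pointer: box origin from slot (614.6,-197)+R(-60,40)
b=np.radians(-12);R=np.array([[np.cos(b),-np.sin(b)],[np.sin(b),np.cos(b)]]);o=np.array([614.6,-197.])+R@[-60,40]
for n,y in(('closed',-40),('half',-10),('full',20)): print(n,[np.round(proj(w,[*(o+R@[-71,y]),70]),1),np.round(proj(s,[*(o+R@[-71,y]),70]),1)])
u,v=map(int,proj(w,[*(o+R@[-65,-10]),68]));u0=min(max(u-75,0),490);v0=min(max(v-55,0),370);print(u0,v0)
A=cv2.resize(w['pixels'][v0:v0+110,u0:u0+150],None,fx=5,fy=5,interpolation=cv2.INTER_CUBIC);cv2.imwrite('pics/c5.png',A)
```

```text
moved 29.677145762102455 x 0.017102195261956877 [-2.13793393 -7.16114017  6.07565459] 13.089163301838026 78.56241345405579
closed [array([242.2, 236.7]), array([393. , 171.9])]
half [array([322.2, 236.7]), array([385.9, 179.5])]
full [array([402.2, 236.7]), array([378.7, 187.4])]
247 194
```

View pics/c5.png

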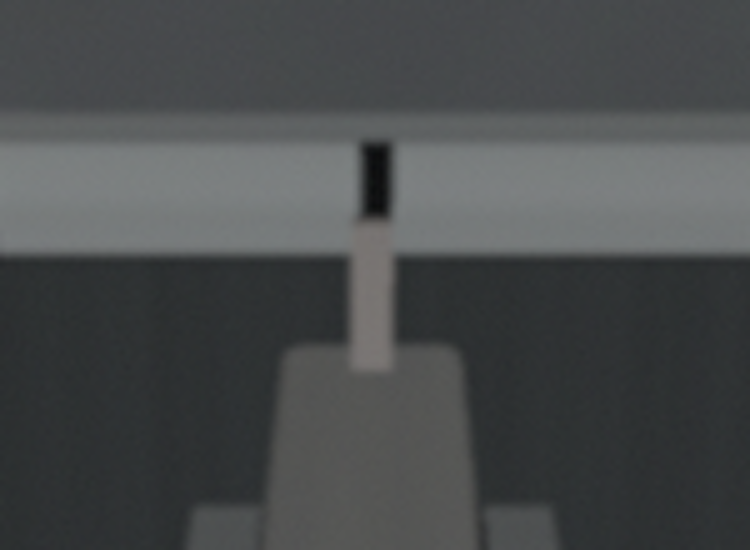

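The crop shows the pointer (centre column about 372) in line with the half mark (about 376), roughly 0.2 mm short. The tab is held firmly and still, so I hand the job in.

```bash
python3 -c "
from rig import *
print(job_done())"
```

```text
the job is handed in; nothing more can be done
None
```

The bar-handled plate is fully down in the lamp-box slot and released, and the job is handed in with the gripper holding the shutter within about 0.3 mm of half open (clock about 15 s); the knob plates were left alone.

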